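# Load a bar into the hold-down fixture and lower the foot on it

### The arm

A 6-joint arm with a two-finger parallel gripper is mounted at the origin on a cart in front of the work surface, level with it; the furniture and walls round the work are solid. World frame = base frame: x ahead of the robot, y to its left, z up, the work surface at z = 0. Lengths are in mm, angles in degrees, forces in N, time in s.
With the tool pointing down it reaches from about 350 to 950 mm from the base axis. Payload 17.4 kg.
Tool frame: the origin (TCP) lies on the mounting face of the last link; the fingertips stand 186 mm ahead of it and the grasp point (between the pads) lies 167 mm ahead of it (ctrl.finger_overhang is the distance from the TCP to the fingertips, in mm); z points along the fingers, y is the line along which they close (so a half turn about z gives the same grasp; the last joint's range is limited). The gripper opens to 93 mm and grips with 3 to 60 N. Pads are 15 mm wide; open, the fingers measure 128 mm over their backs; the gripper's body (75 mm by 188 mm) begins 65 mm behind the grasp point.
Start: joints at [-75.046, 6.646, 82.598, -0, 90.757, -2.166], TCP at [198.693, -645.101, 404.746] pointing down, gripper open.
Joint ranges: [-162.19, 162.19], [-47.58, 125.68], [4.15, 143.07], [-65.23, 245.23], [0.69, 171.88], [-170.13, 170.13]. Speed limits (degrees/s): [108.29, 108.29, 127.2, 180, 180, 180].

### API

Orientations are given as a 3x3 rotation matrix whose columns are the frame's x, y, z axes.
In Python, from cell import ctrl gives the robot as it stands. The module is installed in compiled form; this text tells all that it offers.
- The arm moves only by the shell command python3 -m crank 'ROWS' [OPENING] [FORCE]. ROWS is JSON, a list of rows, each a list of 4 numbers: the shift along the world's x, y, z in cm, then the turn about the world's z in rad. A call has 1 to 5 rows; each row is the pose to reach, as a shift and turn from the pose commanded when the call began; what a row does not reach only later rows make up. A row lasts 1/10 s, in which the tool goes at most 50 mm and 8.59 degrees, less where a joint would pass 70% of its speed; a pose out of reach is approached as far as the arm can. A call with a gripper value outside its range is refused whole. OPENING is the opening, from 0 (shut) to 1 (fully open), set as the call begins (- or left out, the last holds). The fingers move at their own pace and stop on an object; FORCE is the grip in N (left out, the last holds). Time passes only in rows, so rows that repeat a pose let the fingers close. It gives the time, the measured TCP pose, the force, the opening and the grip force at its end, in the units of the state.
- ctrl.get_state(): the state, without advancing time (a new reading comes with each control period).
- ctrl.read_camera(name): name is "side" or "top" or "wrist"; returns a dict with "pixels" (480x640x3 uint8, blue, green, red), "camera_matrix" (3x3 intrinsics, pixels), "k1" (the pictures are not rectified: a ray, as slopes to the right and down, at radius r is drawn at 1 + k1 r^2 times it, then the intrinsics apply), "xyz" and "orientation" of the camera in the world. Camera axes: x right, y down, z forward; pixel columns grow to the right and rows downward; lengths in mm; the calibration is good to about 2 mm. A picture is of the moment at which its call begins. There is no depth.
- ctrl.sign_off(): hands the job in; it is judged then, once.
The state is a dict: "t": time; "joint_pos": joint angles; "joint_velocities": joint speeds; "tau": joint torques, N m; "position": TCP position; "orientation": TCP orientation; "wrist_force": force on the tool from outside, world axes, zero at the start; "ft_torque": the same for the moment, N m; "finger_gap": finger opening in mm; "grip_force": force on a finger pad.
Only numpy, scipy, OpenCV 4.12 (cv2) and the standard library are available. Lean on these libraries where they do the work, as an engineer would, in place of code of your own. Each camera call takes 0.05 s, during which the arm holds its last target. There are 200 camera calls.

### The job

Get the aluminium bar held in the blue hold-down fixture, ready for drilling: swing the small red-knobbed lever on the head all the way up to raise the foot, lay the bar from the wooden cradle in the fixture's channel and, with the lever still up, slide it under the head fully home against the end stop, then swing the lever all the way down so that the foot presses on the bar. The gripper cannot reach under the head, so set the bar down and take it again by its free end. Leave the oil can, the black box and the green screwdriver where they are.

Things in the scene. Friction and masses are not known exactly. Their poses are not given: they have to be found in the camera images.
- fixture: hold-down fixture, fixed. Origin on the bench under the foot's centre; x to the back (column side), y along the channel to its open end, z up. Grey base x -60..90 by y -46..46 and x -45..45 by y 46..179, 12 mm thick; its top is the channel floor (z 12). The channel runs along y at x = 0 between two rails 32 mm apart, 9 mm thick, tops at z 20, y -32..173 (mm, its frame)
- lift_lever (a joint): angle of the lever on the head's -y side: 0 = all the way down (level, pointing to the fixture's -x, foot down), 0.95 = all the way up (foot raised 17 mm). Axis along the fixture's y through lever_pivot. It is stiff and stays where it is left; 2 to 3 N at the knob
- lever_pivot (a point): pivot of the lever, at (0, -48, 90) mm in the fixture's frame
- lever_knob (a point): centre of the red knob at the lever's end, 90 mm from the pivot: a cylinder of 20 mm diameter, 24 mm long along the fixture's y. Fixture frame: (-90 cos a, -48, 90 + 90 sin a) mm for lever angle a
- foot_pad: black rubber foot, disc of 26 mm diameter, 8 mm thick; origin at the centre of its underside. It is sprung (1.5 N/mm); with no bar its underside is at z = 33 mm with the lever down and 50 mm with it up (fixture frame)
- bar: aluminium bar 24 x 160 x 24 mm (x, y, z), long along its y, 0.2 kg, both ends alike. Origin at the centre of its underside
- cradle: wooden cradle, fixed, 66 x 186 mm, long along its y. Origin at the centre of its underside; the bar lies on its floor at z = 8 mm, along its y. Pocket walls (top z = 38 mm, 6 mm above the bar, 11 mm thick, gap 31 mm) cover the bar's ends; only the middle 62 mm of the bar is open at the sides
- oil_can: bystander: blue oil can with a red nozzle, 35 x 60 x 125 mm, origin at the centre of its underside
- bit_box: bystander: small black box, 40 x 85 x 24 mm, origin at the centre of its underside
- green_screwdriver: bystander: green-handled screwdriver lying, 30 x 150 x 33 mm, origin at its middle on the bench
- head_top (a point): centre of the top of the fixture's blue head, at (28, 0, 135) mm in the fixture's frame. The head fills x -29..86, y -32..32, z 60..135 on a column at x 37..87; below z 60 it is open in front and on both y sides, so the bar passes under it
- stop_face (a point): centre of the end stop's face, at (0, -30, 25) mm in the fixture's frame, z 12..38. A bar that is home touches it, has its centre at y = 50 and sticks out of the head from y = 32 to 130

How it is judged:
By the outcome, as a careful person would: the job done as asked, in the order asked, and still so for the second after the job is handed in, with the robot touching nothing.
It also fails if it takes over 64 s, if anything falls off the work surface, if the arm or the gripper's body presses on something with over 40 N, if the wrist force passes 120 N, or if a joint passes its speed limit or range.

## Working session

There is one attempt and no reset: what is moved stays moved. The work goes in short steps, Python scripts to look and compute and a shell command to move; the robot and the scene stay as the last step left them, time stands still between calls to the robot, and variables do not carry over. Pictures are saved under pics/ and viewed, at most 10 in all, crops included, and the job is handed in when it is done.

```bash
mkdir -p pics; cat > h.py <<'E'
import numpy as np, cv2
from cell import ctrl
def shot(n,fn=None):
    c=ctrl.read_camera(n)
    if fn: cv2.imwrite('pics/'+fn,c['pixels'])
    return c
def ray(c,u,v):
    K=np.array(c['camera_matrix']); k=c['k1']
    d=np.array([(u-K[0,2])/K[0,0],(v-K[1,2])/K[1,1]])
    s=d.copy()
    for _ in range(30): s=d/(1+k*(s@s))
    r=np.array(c['orientation'])@np.array([s[0],s[1],1]); return np.array(c['xyz'],float),r/np.linalg.norm(r)
def onz(c,u,v,z):
    o,r=ray(c,u,v); return o+r*(z-o[2])/r[2]
def proj(c,p):
    q=np.array(c['orientation']).T@(np.array(p,float)-np.array(c['xyz'])); s=q[:2]/q[2]; s=s*(1+c['k1']*(s@s))
    K=np.array(c['camera_matrix']); return s[0]*K[0,0]+K[0,2], s[1]*K[1,1]+K[1,2]
def tri(c1,p1,c2,p2):
    o1,r1=ray(c1,*p1);o2,r2=ray(c2,*p2)
    t=np.linalg.lstsq(np.c_[r1,-r2],o2-o1,rcond=None)[0]
    a=o1+t[0]*r1;b=o2+t[1]*r2; return (a+b)/2,np.linalg.norm(a-b)
E
python3 - <<'E'
from h import *
for n in ['top','side']:
    c=shot(n,n+'0.png'); print(n,c['xyz'],np.round(c['orientation'],3).tolist(),c['camera_matrix'],c['k1'])
print(ctrl.get_state(),ctrl.finger_overhang)
E
```

```text
top [ 480.54001126  203.11275097 1130.34685421] [[-0.007, -0.991, 0.135], [-1.0, 0.004, -0.022], [0.021, -0.136, -0.991]] [[540.18044677   0.         318.24722485]
 [  0.         540.18044677 239.17162957]
 [  0.           0.           1.        ]] -0.01885981241853585
side [529.63867411 861.36581448 677.59128172] [[-0.991, -0.083, 0.101], [-0.13, 0.641, -0.756], [-0.002, -0.763, -0.647]] [[469.43755331   0.         314.75131676]
 [  0.         469.43755331 228.99038699]
 [  0.           0.           1.        ]] -0.004528473958451724
{'t': 0.1, 'joint_pos': array([-7.50474974e+01,  6.67082597e+00,  8.26334971e+01, -5.14876604e-04,
        9.07565883e+01, -2.16624540e+00]), 'joint_velocities': array([-0.07715749,  0.02815209, -0.18287274,  0.07758651, -0.0372785 ,
        0.04757586]), 'tau': array([ 3.37999438e-03, -7.22884083e+01, -6.23863292e+01,  7.82094360e-02,
        2.27808428e-02, -7.56054351e-05]), 'position': array([ 198.67402617, -645.10165484,  404.0682695 ]), 'orientation': array([[ 9.55696788e-01,  2.94352799e-01, -2.82981336e-04],
       [ 2.94352933e-01, -9.55696239e-01,  1.02478847e-03],
       [ 3.12051567e-05, -1.06268344e-03, -9.99999435e-01]]), 'wrist_force': array([-0.31605655, -0.22539894, -0.64945932]), 'ft_torque': array([-0.01019677,  0.00336539, -0.04077295]), 'grip_force': 0.0, 'finger_gap': 92.87013834111367} 186.1
```

View pics/top0.png

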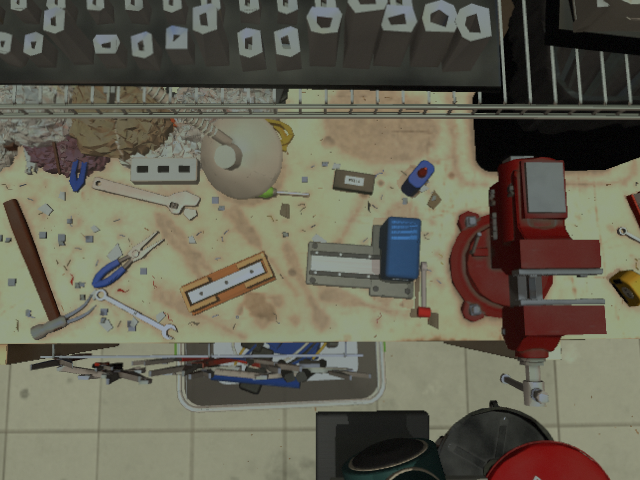

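View pics/side0.png

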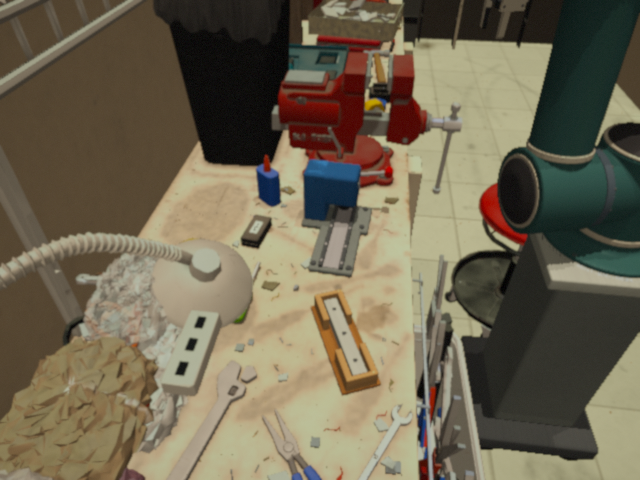

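The top view shows the bar in the cradle at about (229,283), the fixture's head at (400,250), its open end at (310,262) and the knob at (423,312). The vise starts at about x=450. The side view agrees, with the head at (332,185) and the knob at (389,171). Next I'll measure the features.

```bash
python3 - <<'E'
from h import *
t=cv2.imread('pics/top0.png'); s=cv2.imread('pics/side0.png')
a=cv2.resize(t[170:345,170:450],None,fx=2.8,fy=2.8,interpolation=cv2.INTER_CUBIC); cv2.imwrite('pics/topc.png',a)
a=cv2.resize(s[130:400,230:430],None,fx=2.2,fy=2.2,interpolation=cv2.INTER_CUBIC); cv2.imwrite('pics/sidec.png',a)
c=shot('top'); d=shot('side')
def comp(im,lo,hi,box,n=3):
    h=cv2.cvtColor(im,cv2.COLOR_BGR2HSV); m=cv2.inRange(h,lo,hi); k=np.zeros_like(m); x0,y0,x1,y1=box; k[y0:y1,x0:x1]=m[y0:y1,x0:x1]
    N,l,st,ce=cv2.connectedComponentsWithStats(k); o=np.argsort(-st[1:,4])[:n]+1
    return [(l==i,ce[i],st[i]) for i in o]
kt=comp(t,(0,150,80),(8,255,255),(405,295,440,325),1)[0]; ks=comp(s,(0,150,80),(8,255,255),(380,160,400,182),1)[0]
print('knob',kt[1],kt[2],ks[1],ks[2],tri(c,kt[1],d,ks[1]))
for nm,lo,hi,box,z in [('barT',(0,0,130),(180,60,255),(180,245,280,315),32),('cradT',(8,90,60),(24,255,255),(175,240,285,320),None),('blueT',(100,120,40),(115,255,255),(370,210,425,290),135)]:
    m,ce,st=comp(t,lo,hi,box,1)[0]; r=cv2.minAreaRect(np.argwhere(m)[:,::-1].astype(np.float32)); b=cv2.boxPoints(r)
    print(nm,ce.round(1),st,b.round(1).tolist()); 
    zz=z if z else 38; P=[onz(c,*p,zz) for p in b]; print(np.round(P,1).tolist(),np.linalg.norm(P[0]-P[1]).round(1),np.linalg.norm(P[1]-P[2]).round(1))
E
```

```text
knob [423.67521368 311.79487179] [418 307  13  10 117] [386.69948187 170.63212435] [380 160  13  22 193] (array([484.37721569, -16.50900394, 111.09541886]), np.float64(6.235864430958105))
barT [225.9 282.1] [188 262  76  41 815] [[187.10000610351562, 292.29998779296875], [259.70001220703125, 260.8999938964844], [264.20001220703125, 271.3999938964844], [191.6999969482422, 302.79998779296875]]
[[523.6, 444.7, 32.0], [586.6, 298.9, 32.0], [565.1, 289.6, 32.0], [502.5, 435.0, 32.0]] 158.8 23.4
cradT [228.3 283.5] [ 180  251   96   65 1785] [[177.60000610351562, 286.8999938964844], [263.20001220703125, 250.0], [275.8999938964844, 279.5], [190.3000030517578, 316.3999938964844]]
[[534.2, 462.6, 38.0], [608.1, 291.5, 38.0], [548.0, 265.4, 38.0], [475.4, 435.7, 38.0]] 186.4 65.4
blueT [402.9 247.2] [ 386  217   34   61 1829] [[385.5, 276.1000061035156], [388.70001220703125, 216.8000030517578], [420.0, 218.5], [416.79998779296875, 277.79998779296875]]
[[547.2, 57.6, 135.0], [658.4, 48.9, 135.0], [655.0, -10.0, 135.0], [543.7, -0.4, 135.0]] 111.5 59.0
```

View pics/topc.png

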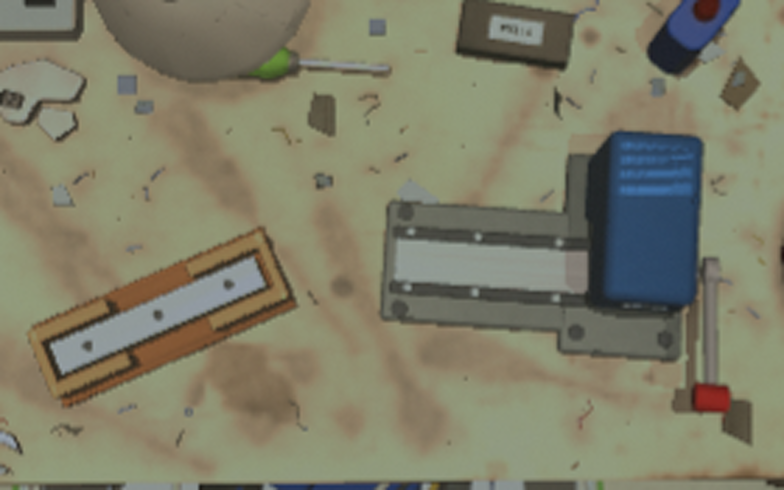

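View pics/sidec.png

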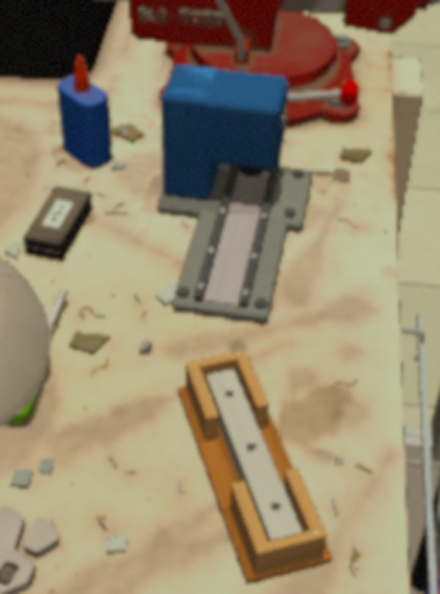

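```bash
python3 - <<'E'
from h import *
c=shot('top'); d=shot('side')
def fit(F,W):
    F=np.array(F,float);W=np.array(W)[:,:2]; f=F-F.mean(0); w=W-W.mean(0)
    th=np.arctan2((f[:,0]*w[:,1]-f[:,1]*w[:,0]).sum(),(f*w).sum()); R=np.array([[np.cos(th),-np.sin(th)],[np.sin(th),np.cos(th)]])
    o=W.mean(0)-R@F.mean(0); return th,R,o,(W-(F@R.T+o)).round(1).tolist()
T=lambda p:(p[0]/2.8+170-.3,p[1]/2.8+170-.3); S=lambda p:(p[0]/2.2+230-.3,p[1]/2.2+130-.3)
F=[(45,179),(-45,179),(-60,46),(-60,-46),(90,46)]
th,R,o,e=fit(F,[onz(c,*T(p),12) for p in [(388,201),(382,319),(558,353),(681,361),(568,155)]]); print('fixT',th,o,e)
F2=[(45,179),(-45,179),(-60,46) ]
W=[onz(d,*S(p),12) for p in [(175,305),(268,320),(299,228)]]
t2,R2,o2,e2=fit(F2,W); print('fixS',t2,o2,e2)
hd=[(86,32),(86,-32),(-29,-32),(-29,32)]
h=[onz(c,*T(p),135) for p in [(617,132),(702,138),(695,306),(604,303)]]; print('headT',fit(hd,h))
k,err=tri(c,(423.7,311.8),d,S((349,91))); print('knob',k,err,'fix frame',R.T@(k[:2]-o))
W=[onz(c,*T(p),32) for p in [(47,348),(257,254),(269,285),(60,376)]]; print('barT',np.mean(W,0),np.degrees(np.arctan2(*(W[1]-W[0])[:2])))
W=[onz(d,*S(p),32) for p in [(158+0,447)]] ; 
print('bar hole mid top',onz(c,*T((157.5,315)),32),'side',onz(d,*S((251,448)),32))
E
```

```text
fixT -0.07375910505170356 [571.22479819  24.40846942] [[-0.6, 0.0], [1.3, -1.8], [0.2, 0.1], [0.5, 0.9], [-1.4, 0.7]]
fixS -0.05702769532058218 [576.72935769  31.53639378] [[-3.7, -2.7], [1.2, 0.1], [2.4, 2.6]]
headT (np.float64(-0.08019734531680055), array([[ 0.99678592,  0.08011141],
       [-0.08011141,  0.99678592]]), array([571.04807461,  25.03231498]), [[-1.0, -3.7], [-0.1, 3.0], [1.9, 2.1], [-0.8, -1.4]])
knob [482.55506538 -16.62903439 110.2875894 ] 2.605067548223404 fix frame [-85.40449677 -47.4601956 ]
barT [543.20639665 365.85949781  32.        ] 155.934852741206
bar hole mid top [543.58144726 366.76029463  32.        ] side [546.04298444 369.8357652   32.        ]
```

The crops give fixture ≈ (572,26), yaw ≈ -0.074, and bar ≈ (544.5,368), yaw ≈ +0.41. The lever angle is about 0.25. The knob has to be gripped along y, so I need to check the clearance to the vise.

```bash
python3 - <<'E'
from h import *
t=cv2.imread('pics/top0.png'); s=cv2.imread('pics/side0.png')
a=cv2.resize(t[150:400,440:615],None,fx=2.2,fy=2.2,interpolation=cv2.INTER_CUBIC);b=cv2.resize(s[30:205,250:425],None,fx=2.2,fy=2.2,interpolation=cv2.INTER_CUBIC)
o=np.zeros((550,785,3),np.uint8); o[:a.shape[0],:385]=a; o[:b.shape[0],395:395+385]=b; cv2.imwrite('pics/vise.png',o)
c=shot('top')
for u,v in [(450,260),(488,200),(488,240),(505,300),(505,330)]: print((u,v),[onz(c,u,v,z)[:2].round() for z in (0,50,100,150,200,250)])
E
```

```text
(450, 260) [array([ 589., -100.]), array([585., -86.]), array([580., -73.]), array([575., -60.]), array([570., -46.]), array([565., -33.])]
(488, 200) [array([ 719., -188.]), array([ 708., -170.]), array([ 698., -153.]), array([ 687., -136.]), array([ 677., -118.]), array([ 666., -101.])]
(488, 240) [array([ 632., -183.]), array([ 625., -166.]), array([ 618., -149.]), array([ 612., -132.]), array([ 605., -115.]), array([598., -98.])]
(505, 300) [array([ 504., -213.]), array([ 503., -195.]), array([ 502., -176.]), array([ 501., -158.]), array([ 500., -139.]), array([ 499., -121.])]
(505, 330) [array([ 442., -210.]), array([ 444., -191.]), array([ 446., -173.]), array([ 447., -155.]), array([ 449., -137.]), array([ 451., -118.])]
```

View pics/vise.png

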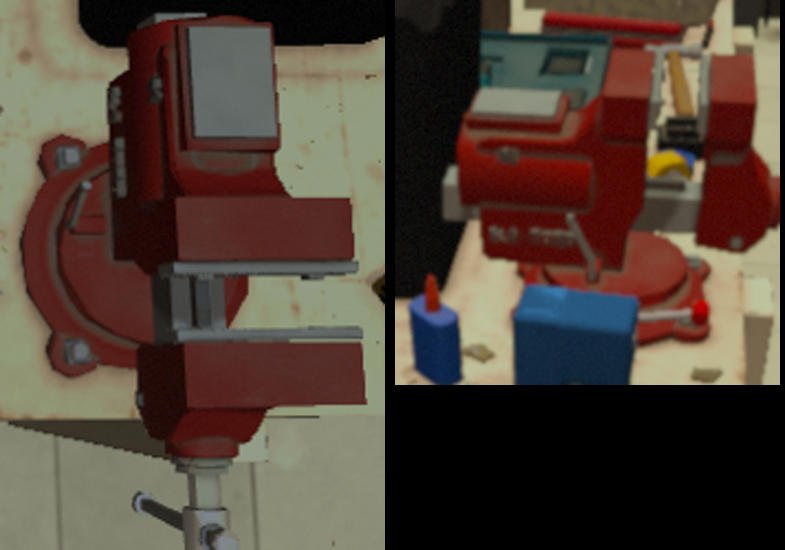

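The vise's front jaw is beside the knob, at y ≈ -140. I'll raise and travel over to the lever with plenty of height.

```bash
python3 -m crank '[[0,0,5,0],[0,0,10,0],[2,4,13,-0.1],[4,8.5,13,-0.2],[6,13,13,-0.3]]'; python3 -m crank '[[2,4.5,0,-0.07],[4,9,0,-0.07],[6,13.5,0,-0.07],[8,18,0,-0.07],[10,22.5,0,-0.07]]'; python3 -m crank '[[2,4.5,0,0],[4,9,0,0],[6,13.5,0,0],[8,18,0,0],[10,22.5,0,0]]'
python3 - <<'E'
from h import *
c=shot('top');d=shot('side')
print('jaw',tri(c,(521,306),d,(394,67)))
w=shot('wrist','w1.png'); print(w['xyz'],np.round(w['orientation'],3).tolist(),ctrl.get_state()['position'],w['camera_matrix'],w['k1'])
E
```

```text
t: 0.85
position: [258.2, -515.3, 535.7]
orientation: [[1.0, -0.006, 0.001], [-0.006, -1.0, -0.001], [0.001, 0.001, -1.0]]
wrist_force: [1.0, -0.1, 1.1]
finger_gap: 93.0
grip_force: 0.0
t: 1.35
position: [358.1, -289.7, 534.9]
orientation: [[0.997, -0.072, 0.001], [-0.072, -0.997, -0.0], [0.001, 0.0, -1.0]]
wrist_force: [1.4, -1.1, 0.6]
finger_gap: 92.8
grip_force: 0.0
t: 1.85
position: [458.1, -64.6, 535.1]
orientation: [[0.997, -0.071, 0.001], [-0.071, -0.997, -0.0], [0.001, 0.0, -1.0]]
wrist_force: [1.0, -1.0, 0.3]
finger_gap: 92.8
grip_force: 0.0
jaw (array([ 490.26933628, -127.95850742,  297.84965685]), np.float64(3.0764535892116727))
[533.48672241 -67.7033793  513.58031643] [[-0.065, -0.961, -0.267], [-0.998, 0.062, 0.019], [-0.001, 0.268, -0.963]] [458.60396304 -64.34243605 534.602765  ] [[333.14646598   0.         316.42425077]
 [  0.         333.14646598 243.34807204]
 [  0.           0.           1.        ]] -0.04226139836659161
```

View pics/w1.png

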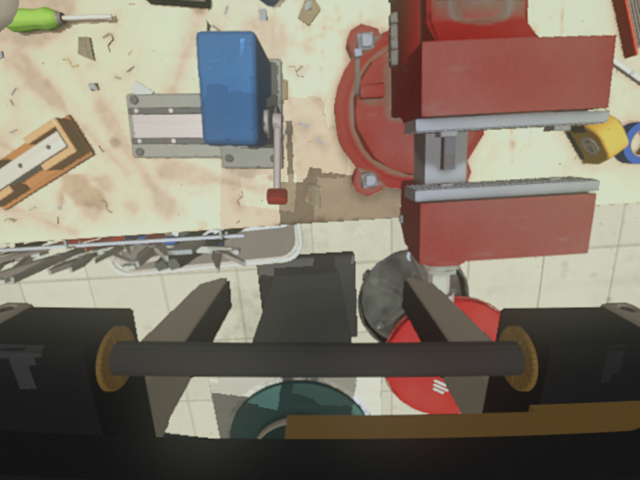

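The wrist view shows the knob at (277,196), the base corners at (129,95) and (132,157), and the vise's front jaw corner at (410,190). I'll combine the views.

```bash
cat >> h.py <<'E'
def comp(im,lo,hi,box,n=1):
    h=cv2.cvtColor(im,cv2.COLOR_BGR2HSV); m=cv2.inRange(h,lo,hi); k=np.zeros_like(m); x0,y0,x1,y1=box; k[y0:y1,x0:x1]=m[y0:y1,x0:x1]
    N,l,st,ce=cv2.connectedComponentsWithStats(k); o=np.argsort(-st[1:,4])[:n]+1
    return [(l==i,ce[i],st[i]) for i in o]
def fit(F,W):
    F=np.array(F,float);W=np.array(W)[:,:2]; f=F-F.mean(0); w=W-W.mean(0)
    th=np.arctan2((f[:,0]*w[:,1]-f[:,1]*w[:,0]).sum(),(f*w).sum()); R=np.array([[np.cos(th),-np.sin(th)],[np.sin(th),np.cos(th)]])
    o=W.mean(0)-R@F.mean(0); return th,R,o,(W-(F@R.T+o)).round(1).tolist()
E
python3 - <<'E'
from h import *
w=shot('wrist');c=shot('top');d=shot('side'); im=w['pixels']
k=comp(im,(0,130,60),(8,255,255),(255,180,300,210))[0]; print(k[1],k[2])
S=lambda p:(p[0]/2.2+230-.3,p[1]/2.2+130-.3)
kt=(423.7,311.8);ks=S((349,91))
print('knob wt',tri(w,k[1],c,kt),'ws',tri(w,k[1],d,ks))
print('jaw',tri(w,(410,190),c,(519.5,300)))
F=[(45,179),(-45,179),(-60,-46)]
th,R,o,e=fit(F,[onz(w,*p,12) for p in [(128,95),(132,158),(274,167)]]); print('fixW',th,o,e)
for n,q in [('t',kt)]:
    kk=tri(w,k[1],c,q)[0]; print('knob fix',R.T@(kk[:2]-o))
g=cv2.cvtColor(im,cv2.COLOR_BGR2GRAY)
E
```

```text
[274.53413655 195.52610442] [266 189  18  14 249]
knob wt (array([482.71892491, -16.09244562, 109.92825343]), np.float64(3.105797224274777)) ws (array([484.10832585, -15.73306836, 110.90887188]), np.float64(0.4082301468837635))
jaw (array([ 499.38437098, -138.98665565,  262.6758401 ]), np.float64(2.2344770456916145))
fixW -0.08412372386748011 [573.3786552  24.6512863] [[-3.7, -7.2], [-0.9, -3.2], [4.6, 10.4]]
knob fix [-86.91565575 -48.21729122]
```

```bash
python3 -m crank '[[2.5,4.8,0,0],[2.5,4.8,-5,0],[2.5,4.8,-10,0],[2.5,4.8,-15,0],[2.5,4.8,-18,0]]' 1; python3 -m crank '[[0,0,-3,0],[0,0,-6,0],[0,0,-7.7,0],[0,0,-7.7,0]]'; python3 - <<'E'
from h import *
w=shot('wrist','w2.png');print(ctrl.get_state()['position']); s=shot('side'); p=proj(s,(483.5,-16,110)); print(p)
x,y=int(p[0]),int(p[1]); a=cv2.resize(s['pixels'][max(0,y-100):y+50,x-90:x+60],(480,480)); cv2.imwrite('pics/s2.png',cv2.resize(np.hstack([a,cv2.resize(w['pixels'],(640,480))]),(800,343)))
E
```

```text
t: 2.65
position: [482.1, -20.2, 351.0]
orientation: [[0.997, -0.074, -0.003], [-0.074, -0.997, 0.0], [-0.003, 0.0, -1.0]]
wrist_force: [0.1, 0.1, 0.7]
finger_gap: 93.4
grip_force: 0.0
t: 3.05
position: [482.3, -20.2, 275.5]
orientation: [[0.997, -0.074, -0.004], [-0.074, -0.997, 0.0], [-0.004, 0.0, -1.0]]
wrist_force: [0.0, -0.8, 0.8]
finger_gap: 92.7
grip_force: 0.0
[482.71528503 -19.98339463 277.40053952]
(np.float64(388.48220788108034), np.float64(171.37056503760078))
```

View pics/s2.png

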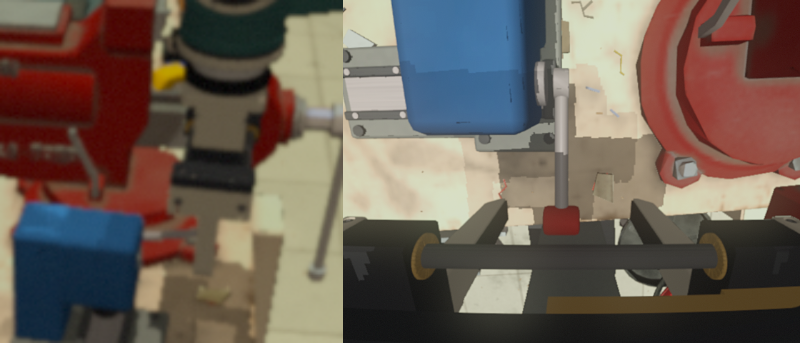

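The knob sits between the fingers and slightly to the left, so I'll shift +4 mm in y and close.

```bash
python3 -m crank '[[0.1,0.4,0,0],[0.1,0.4,0,0],[0.1,0.4,0,0],[0.1,0.4,0,0],[0.1,0.4,0,0]]' 0 15; python3 -m crank '[[0,0,0,0],[0,0,0,0],[0,0,0,0],[0,0,0,0],[0,0,0,0]]'; python3 -m crank '[[0,0,0,0],[0,0,0,0],[0,0,0,0]]'
```

```text
t: 3.65
position: [484.0, -14.6, 277.9]
orientation: [[0.997, -0.071, 0.0], [-0.071, -0.997, -0.0], [0.0, 0.0, -1.0]]
wrist_force: [0.3, -0.4, -0.0]
finger_gap: 57.7
grip_force: 0.0
t: 4.15
position: [484.0, -14.9, 277.7]
orientation: [[0.997, -0.071, -0.0], [-0.071, -0.997, -0.001], [-0.0, 0.001, -1.0]]
wrist_force: [-0.8, -4.0, 0.3]
finger_gap: 24.1
grip_force: 15.0
t: 4.45
position: [484.0, -14.8, 277.7]
orientation: [[0.997, -0.071, -0.0], [-0.071, -0.997, -0.0], [-0.0, 0.0, -1.0]]
wrist_force: [-0.8, -4.8, 0.9]
finger_gap: 23.9
grip_force: 15.0
```

```bash
python3 -m crank '[[0.15,-0.1,0.6,0],[0.38,-0.12,1.25,0],[0.63,-0.15,1.85,0],[0.92,-0.17,2.4,0],[1.3,-0.2,3.0,0]]'; python3 -m crank '[[0.36,-0.03,0.5,0],[0.8,-0.06,1.0,0],[1.2,-0.1,1.46,0],[1.7,-0.13,1.9,0],[2.23,-0.17,2.3,0]]'; python3 -m crank '[[0.15,0,0.1,0],[0.3,-0.02,0.25,0],[0.4,-0.02,0.33,0],[0.4,-0.02,0.33,0]]'; python3 - <<'E'
from h import *
print(ctrl.get_state()['wrist_force'])
E
```

```text
t: 4.95
position: [497.2, -16.5, 308.2]
orientation: [[0.997, -0.071, -0.0], [-0.071, -0.997, 0.001], [-0.0, -0.001, -1.0]]
wrist_force: [-0.9, 5.7, -3.6]
finger_gap: 23.6
grip_force: 15.0
t: 5.45
position: [519.6, -18.2, 331.4]
orientation: [[0.997, -0.071, -0.0], [-0.071, -0.997, 0.001], [-0.0, -0.001, -1.0]]
wrist_force: [-2.9, 5.1, -0.8]
finger_gap: 23.6
grip_force: 15.0
t: 5.85
position: [523.6, -18.4, 334.4]
orientation: [[0.997, -0.071, 0.0], [-0.071, -0.997, 0.0], [0.0, -0.001, -1.0]]
wrist_force: [-0.2, 4.7, -2.8]
finger_gap: 23.9
grip_force: 15.0
[-0.20468817  4.67247665 -2.81754356]
```

```bash
python3 -m crank '[[0.15,0,0.1,0],[0.3,0,0.2,0],[0.4,0,0.26,0]]';python3 -m crank '[[0.15,0,0.1,0],[0.3,0,0.2,0],[0.4,0,0.26,0]]'; python3 - <<'E'
from h import *
s=shot('side');w=shot('wrist');print(ctrl.get_state()['wrist_force'])
x,y=proj(s,(523,-18,165)); x,y=int(x),int(y);print(x,y); a=cv2.resize(s['pixels'][max(0,y-60):y+90,x-90:x+60],(480,480))
cv2.imwrite('pics/s3.png',cv2.resize(np.hstack([a,w['pixels']]),(800,343)))
E
```

```text
t: 6.15
position: [526.9, -18.5, 336.1]
orientation: [[0.997, -0.071, -0.003], [-0.071, -0.997, 0.0], [-0.003, -0.0, -1.0]]
wrist_force: [-13.1, 4.4, -5.6]
finger_gap: 23.7
grip_force: 15.0
t: 6.45
position: [530.2, -18.6, 337.2]
orientation: [[0.997, -0.071, -0.008], [-0.071, -0.997, 0.0], [-0.008, 0.0, -1.0]]
wrist_force: [-19.5, 2.6, -10.1]
finger_gap: 23.8
grip_force: 15.0
[-19.68557867   3.48973785  -8.77279963]
372 147
```

View pics/s3.png

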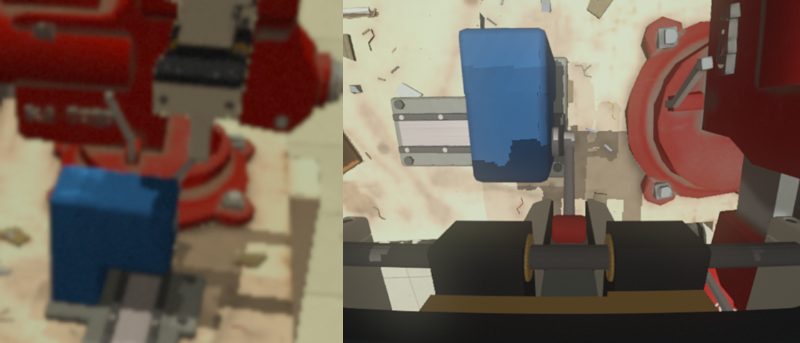

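The lever is against its upper stop: the force along the tangent is 22 N and the knob is pinched between the pads. Next I'll release, rise and go to the bar.

```bash
python3 -m crank '[[-0.6,0,-0.3,0],[-0.6,0,-0.3,0],[-0.6,0,-0.3,0],[-0.6,0,-0.3,0],[-0.6,0,-0.3,0]]' 0.7; python3 -m crank '[[0,0,4,0],[0,0,8,0],[0,2,10,0.13],[0,7,10,0.27],[0,12,10,0.41]]' 1; python3 -m crank '[[0.5,5,0,0.14],[1,10,0,0.28],[1.5,15,0,0.42],[2,20,0,0.56],[2.5,24.5,0,0.7]]';python3 -m crank '[[0,1,-1,0.14],[0,2,-2,0.28],[0,2,-3,0.42],[0,2,-4,0.56],[0,2,-4,0.7]]';python3 -m crank '[[0,0,0,0.14],[0,0,0,0.245],[0,0,0,0.245]]'; python3 - <<'E'
from h import *
w=shot('wrist','w4.png');s=ctrl.get_state();print(s['position'],s['joint_pos'].round(1))
cv2.imwrite('pics/w4v.png',w['pixels']); print(proj(w,(544,367,32)))
for p in [(544,367,32)]: pass
c=shot('top'); k=comp(c['pixels'],(0,150,80),(8,255,255),(395,250,440,325))[0]; print('knob top px',k[1],k[2])
E
```

```text
t: 7.05
position: [525.5, -18.6, 336.6]
orientation: [[0.997, -0.071, 0.001], [-0.071, -0.997, -0.0], [0.001, 0.0, -1.0]]
wrist_force: [-0.2, 0.4, 0.1]
finger_gap: 59.3
grip_force: 0.0
t: 7.55
position: [525.2, 102.3, 437.4]
orientation: [[0.942, 0.336, 0.002], [0.336, -0.942, 0.0], [0.002, 0.001, -1.0]]
wrist_force: [1.3, 0.4, -1.2]
finger_gap: 92.8
grip_force: 0.0
t: 8.05
position: [550.1, 348.9, 436.3]
orientation: [[0.502, 0.865, 0.0], [0.865, -0.502, 0.0], [0.0, 0.0, -1.0]]
wrist_force: [0.0, -1.2, -0.7]
finger_gap: 92.9
grip_force: 0.0
t: 8.55
position: [550.3, 366.6, 394.5]
orientation: [[-0.173, 0.985, -0.002], [0.985, 0.173, -0.001], [-0.001, -0.002, -1.0]]
wrist_force: [0.3, 0.6, 1.2]
finger_gap: 93.1
grip_force: 0.0
t: 8.85
position: [550.4, 366.5, 396.3]
orientation: [[-0.403, 0.915, 0.0], [0.915, 0.403, 0.0], [-0.0, 0.0, -1.0]]
wrist_force: [-0.4, 0.3, 0.5]
finger_gap: 92.8
grip_force: 0.0
[550.3885105  366.49039658 396.2511888 ] [31.4  5.1 85.1 -0.  89.8  7.9]
(np.float64(311.0082963456755), np.float64(220.65090728208085))
knob top px [430.784 291.6  ] [425 287  13  10 125]
```

View pics/w4v.png

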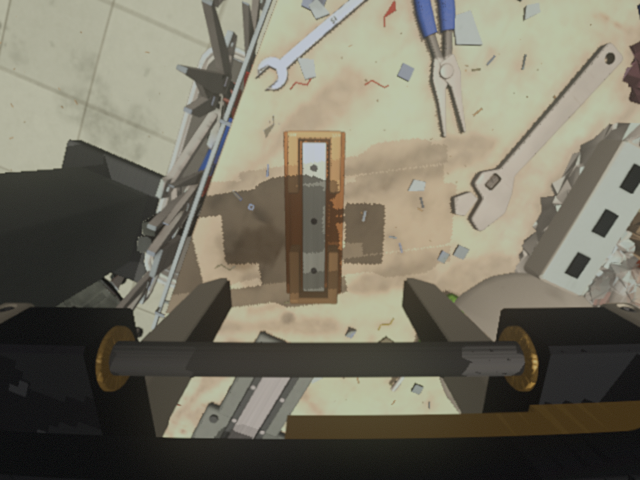

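The wrist view shows the bar upright in the image, with ends at rows 141 and 292, columns 301–327 and the middle hole at (314,221). I'll compute its centre and axis.

```bash
python3 - <<'E'
from h import *
w=shot('wrist'); im=w['pixels']; g=cv2.GaussianBlur(im,(3,3),0).astype(int)
# edges of bar: low saturation vs orange walls
h=cv2.cvtColor(im,cv2.COLOR_BGR2HSV); 
E=[]
for v in (190,205,240,255):
    sat=h[v,285:345,1].astype(int); low=np.where(sat<70)[0]+285; print(v,low.min(),low.max())
    E.append([(low.min()+low.max())/2,v])
P=np.array([onz(w,*p,32) for p in E]); a=P[0]-P[-1]; print(P.round(1).tolist(),'angle yaw',np.arctan2(-a[0],a[1]))
e=[onz(w,314,141,32),onz(w,314,292.5,32)]; print('ends',e,np.linalg.norm(e[0]-e[1]),np.mean(e,0)); print('hole',onz(w,314,221,32),onz(w,313.5,168,32),onz(w,314,270,32))
E
```

```text
190 302 325
205 303 344
240 303 344
255 303 344
[[533.7, 397.5, 32.0], [549.3, 387.4, 32.0], [564.5, 353.0, 32.0], [571.2, 337.7, 32.0]] angle yaw 0.5609701984612755
ends [array([514.97700263, 442.00084636,  32.        ]), array([579.22774136, 293.28963155,  32.        ])] 161.9974778709981 [547.102372   367.64523895  32.        ]
hole [546.99128864 367.91645708  32.        ] [524.91290396 417.74054054  32.        ] [568.65032033 317.77899263  32.        ]
```

```bash
python3 -m crank '[[-0.3,0.1,-4,-0.005],[-0.3,0.1,-8,-0.005],[-0.3,0.1,-12,-0.005],[-0.3,0.1,-15,-0.005],[-0.3,0.1,-17,-0.005]]'; python3 -m crank '[[0,0,-1,0],[0,0,-2.1,0],[0,0,-2.1,0],[0,0,-2.1,0],[0,0,-2.1,0]]' 0 30; python3 -m crank '[[0,0,0,0],[0,0,0,0],[0,0,0,0],[0,0,0,0],[0,0,0,0]]'; python3 -m crank '[[0,0,0,0],[0,0,0,0],[0,0,0,0]]'
```

```text
t: 9.5
position: [546.9, 367.1, 223.5]
orientation: [[-0.394, 0.919, -0.002], [0.919, 0.394, -0.001], [-0.0, -0.002, -1.0]]
wrist_force: [-0.7, 0.1, -0.4]
finger_gap: 92.8
grip_force: 0.0
t: 10.0
position: [547.5, 367.6, 206.5]
orientation: [[-0.397, 0.918, 0.001], [0.918, 0.397, 0.001], [0.0, 0.002, -1.0]]
wrist_force: [-0.5, -0.1, 0.8]
finger_gap: 57.5
grip_force: 0.0
t: 10.5
position: [547.3, 367.4, 205.3]
orientation: [[-0.397, 0.918, 0.0], [0.918, 0.397, 0.0], [0.0, 0.0, -1.0]]
wrist_force: [0.1, -0.6, 1.2]
finger_gap: 23.9
grip_force: 30.0
t: 10.8
position: [547.3, 367.4, 205.3]
orientation: [[-0.397, 0.918, -0.0], [0.918, 0.397, 0.0], [0.0, -0.0, -1.0]]
wrist_force: [-2.0, 0.0, 2.2]
finger_gap: 24.0
grip_force: 30.0
```

The bar is held, with a gap of 24 mm. Before carrying it I'll refine the fixture's x and yaw from base edges in the saved w1 and top pictures.

```bash
python3 -m crank '[[0,0,3,0],[0,0,6,0],[0,0,10,0],[0,0,13,0],[0,0,13,0]]'; python3 - <<'E'
from h import *
c=shot('top')
K=np.array([[333.146,0,316.424],[0,333.146,243.348],[0,0,1]])
O=np.array([[-0.065,-0.961,-0.267],[-0.998,0.062,0.019],[-0.001,0.268,-0.963]]); u,_,v=np.linalg.svd(O)
w=dict(camera_matrix=K,k1=-0.04226,xyz=np.array([533.487,-67.703,513.58]),orientation=u@v)
def prof(im,cols,r0,r1):
    # all strong vertical gradients per column band
    g=cv2.cvtColor(im,cv2.COLOR_BGR2GRAY).astype(float)
    for x in cols:
        p=g[r0:r1,x-2:x+3].mean(1); print(x,' '.join('%d'%q for q in p))
print('w1 rows 85..170');prof(cv2.imread('pics/w1.png'),(140,165,190),85,170)
print('top rows 235..292');prof(cv2.imread('pics/top0.png'),(318,340,362),235,292)
E
```

```text
t: 11.3
position: [547.6, 367.6, 340.2]
orientation: [[-0.397, 0.918, 0.005], [0.918, 0.397, 0.003], [0.001, 0.006, -1.0]]
wrist_force: [0.1, 0.4, -0.9]
finger_gap: 23.6
grip_force: 30.0
w1 rows 85..170
140 200 203 204 203 204 203 204 206 199 161 148 159 160 157 152 146 150 154 157 159 159 158 142 118 119 124 124 116 114 152 187 197 197 195 196 196 194 194 195 196 196 196 196 197 198 197 197 196 196 196 197 197 176 141 155 174 175 157 129 140 159 161 148 127 116 116 118 118 116 113 118 131 146 189 200 200 200 199 197 196 195 195 194 195 196
165 203 203 202 201 200 199 198 196 177 148 152 161 162 162 162 161 161 160 160 160 162 156 124 111 118 119 118 116 105 141 195 201 199 199 200 199 195 195 197 197 198 199 199 198 199 200 199 199 199 198 200 196 159 118 115 119 119 114 116 147 161 163 162 163 163 164 164 164 164 164 161 145 136 160 192 195 193 191 189 187 185 184 184 184 184
190 210 210 210 210 210 211 213 207 170 145 155 161 162 161 162 162 162 161 162 163 162 152 124 111 117 120 118 106 114 172 203 206 204 204 205 203 200 201 202 202 204 205 205 202 201 204 203 202 202 202 203 200 160 115 116 120 120 117 119 144 162 165 164 164 164 164 165 165 166 167 162 146 143 179 207 210 206 203 200 198 196 195 193 193 193
top rows 235..292
318 139 138 137 138 138 137 123 86 90 96 94 94 97 100 105 95 85 106 98 73 100 150 150 150 149 149 150 150 151 150 151 150 150 150 151 131 75 84 82 69 81 110 109 110 111 111 111 107 95 80 92 130 132 134 135 134 133
340 136 136 135 132 128 126 125 121 105 91 104 105 104 104 104 104 101 87 92 110 95 81 121 149 150 150 148 147 149 150 149 149 150 149 149 149 135 100 101 110 95 71 100 105 106 108 108 107 107 103 88 78 107 135 133 132 130
362 146 146 145 143 139 129 128 134 136 125 90 94 102 101 102 102 102 102 91 64 69 71 69 98 148 148 149 148 146 147 148 149 149 146 148 146 146 147 127 66 69 71 65 73 105 104 105 106 105 105 105 98 83 104 138 140 142
```

```bash
python3 - <<'E'
from h import *
c=shot('top')
K=np.array([[333.146,0,316.424],[0,333.146,243.348],[0,0,1]])
O=np.array([[-0.065,-0.961,-0.267],[-0.998,0.062,0.019],[-0.001,0.268,-0.963]]); u,_,v=np.linalg.svd(O)
w=dict(camera_matrix=K,k1=-0.04226,xyz=np.array([533.487,-67.703,513.58]),orientation=u@v)
D=[(w,140,114,12,16),(w,165,114.2,12,16),(w,190,113.8,12,16),(w,140,137.6,20,-16),(w,165,137,20,-16),(w,190,137,20,-16),(w,140,93.8,12,45),(w,165,93.2,12,45),(w,190,93,12,45),
(c,318,255.2,12,16),(c,340,256.8,12,16),(c,362,258,12,16),(c,318,270.6,20,-16),(c,340,271.7,20,-16),(c,362,273.2,20,-16),(c,318,241.6,12,45),(c,340,243.2,12,45),(c,362,244.7,12,45)]
for th in (-.065,-.076,-.088):
    L=[]
    for cam,u,v,z,xf in D:
        p=onz(cam,u,v,z); L.append(p[0]+(p[1]-125)*np.tan(th)-xf/np.cos(th))   # channel axis x at world y=125
    print(th,np.round(L,1))
E
```

```text
-0.065 [583.3 582.4 582.5 582.3 582.7 582.3 581.5 581.6 581.3 580.2 579.6 579.8
 579.5 579.9 579.5 579.7 579.1 578.8]
-0.076 [582.6 582.2 582.6 581.7 582.4 582.4 580.8 581.4 581.4 579.6 579.5 580.2
 578.9 579.8 580.  579.1 579.  579.1]
-0.088 [581.9 581.9 582.8 581.  582.2 582.6 580.2 581.1 581.6 578.9 579.4 580.7
 578.3 579.7 580.4 578.4 578.9 579.5]
```

Yaw -0.076 holds, and the channel axis is at x≈581.3 where y=125. I'll carry the bar to fixture y≈124, clear of the head.

```bash
python3 -m crank '[[0.8,-4.5,0,-0.1],[1.6,-9,0,-0.2],[2.4,-13.5,0,-0.3],[3,-18,0,-0.4],[3.58,-21.8,0,-0.484]]'; python3 -m crank '[[0,0,-3,0],[0,0,-6,0],[0,0,-9,0],[0,0,-10.5,0],[0,0,-10.5,0]]'; python3 - <<'E'
from h import *
print(ctrl.get_state()['position']); s=shot('side');c=shot('top')
x,y=map(int,proj(s,(583,149,30))); print(x,y)
a=cv2.resize(s['pixels'][y-60:y+60,x-75:x+75],(500,400),interpolation=cv2.INTER_CUBIC)
b=cv2.resize(c['pixels'][215:315,270:400],(300,231),interpolation=cv2.INTER_CUBIC); o=np.zeros((400,800,3),np.uint8);o[:,:500]=a;o[:231,500:]=b;cv2.imwrite('pics/s5.png',o)
E
```

```text
t: 11.9
position: [582.9, 147.3, 333.2]
orientation: [[0.08, 0.997, -0.003], [0.997, -0.08, -0.001], [-0.001, -0.002, -1.0]]
wrist_force: [1.3, 0.2, -1.0]
finger_gap: 23.9
grip_force: 30.0
t: 12.4
position: [582.4, 149.3, 227.0]
orientation: [[0.076, 0.997, -0.005], [0.997, -0.076, -0.001], [-0.001, -0.005, -1.0]]
wrist_force: [-0.4, 0.3, -1.2]
finger_gap: 23.5
grip_force: 30.0
[582.39113641 149.3145869  227.042389  ]
334 244
```

View pics/s5.png

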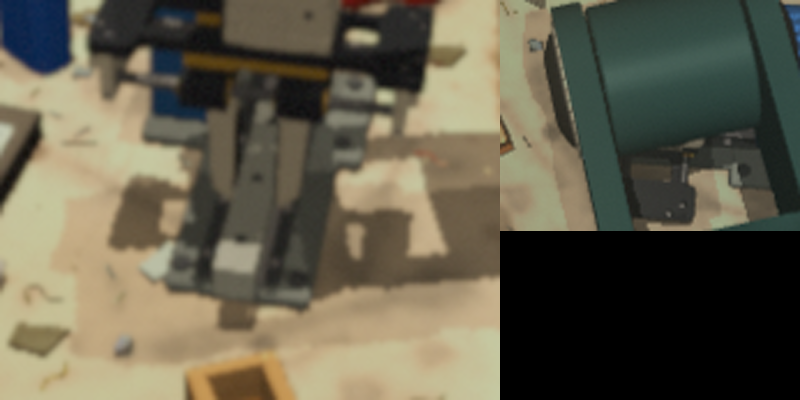

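The side view shows the bar over the channel, between the rails, with its end face at crop (236,255) and the base centre near 240. I'll lower it gently.

```bash
python3 -m crank '[[0,0,-0.5,0],[0,0,-0.9,0],[0,0,-1.1,0],[0,0,-1.1,0]]'; python3 -m crank '[[0,0,-0.2,0],[0,0,-0.4,0],[0,0,-0.5,0],[0,0,-0.5,0]]'
```

```text
t: 12.9
position: [583.1, 149.4, 219.2]
orientation: [[0.076, 0.997, -0.0], [0.997, -0.076, -0.0], [-0.0, -0.0, -1.0]]
wrist_force: [0.4, 0.8, -1.8]
finger_gap: 23.8
grip_force: 30.0
t: 13.3
position: [583.0, 149.4, 214.0]
orientation: [[0.076, 0.997, -0.0], [0.997, -0.076, -0.0], [-0.0, -0.0, -1.0]]
wrist_force: [0.7, 0.6, -1.9]
finger_gap: 23.4
grip_force: 30.0
```

```bash
python3 -m crank '[[0,0,-0.15,0],[0,0,-0.3,0],[0,0,-0.4,0],[0,0,-0.4,0]]'; python3 -m crank '[[0,0,-0.05,0],[0,0,-0.1,0],[0,0,-0.1,0]]'
```

```text
t: 13.7
position: [583.0, 149.4, 210.0]
orientation: [[0.076, 0.997, -0.0], [0.997, -0.076, -0.0], [-0.0, -0.0, -1.0]]
wrist_force: [-0.8, -0.7, -1.9]
finger_gap: 23.4
grip_force: 30.0
t: 14.0
position: [583.1, 149.4, 209.3]
orientation: [[0.076, 0.997, 0.0], [0.997, -0.076, 0.0], [0.0, 0.0, -1.0]]
wrist_force: [-0.4, -0.5, -1.0]
finger_gap: 23.7
grip_force: 30.0
```

```bash
python3 -m crank '[[-0.05,-0.6,0,0],[-0.1,-1.2,0,0],[-0.14,-1.8,0,0],[-0.19,-2.5,0,0],[-0.19,-2.5,0,0]]';  python3 -m crank '[[0,0,-0.05,0],[0,0,-0.05,0]]'; python3 -m crank '[[0,0,0,0],[0,0,0,0],[0,0,0,0],[0,0,0,0]]' 0.55; python3 -m crank '[[0,0,4,0],[0,0,8,0],[0.2,2.5,10,0],[0.5,6,10,0]]'; python3 - <<'E'
from h import *
print(ctrl.get_state()['position'])
w=shot('wrist','w6.png');cv2.imwrite('pics/w6.png',w['pixels']); print(proj(w,(581,124,36)),proj(w,(587,205,36)),proj(w,(575,45,36)))
E
```

```text
t: 14.5
position: [581.2, 123.4, 209.3]
orientation: [[0.077, 0.997, 0.0], [0.997, -0.077, -0.0], [-0.0, 0.0, -1.0]]
wrist_force: [-0.4, -1.4, 1.2]
finger_gap: 23.7
grip_force: 30.0
t: 14.7
position: [581.4, 124.1, 209.3]
orientation: [[0.076, 0.997, 0.001], [0.997, -0.076, -0.001], [-0.001, 0.001, -1.0]]
wrist_force: [-1.3, -3.9, 5.5]
finger_gap: 23.4
grip_force: 30.0
t: 15.1
position: [581.2, 124.5, 208.6]
orientation: [[0.076, 0.997, -0.0], [0.997, -0.076, 0.0], [0.0, -0.0, -1.0]]
wrist_force: [0.3, 0.7, 0.6]
finger_gap: 49.3
grip_force: 0.0
t: 15.5
position: [586.7, 184.3, 312.9]
orientation: [[0.078, 0.997, 0.005], [0.997, -0.078, 0.001], [0.002, 0.005, -1.0]]
wrist_force: [0.5, 0.2, 0.7]
finger_gap: 50.8
grip_force: 0.0
[586.68052654 184.32288592 312.88208055]
(np.float64(313.2899084243041), np.float64(315.5932509311189)) (np.float64(312.61498797443477), np.float64(221.763282915777)) (np.float64(313.70656667632517), np.float64(393.2182403585506))
```

View pics/w6.png

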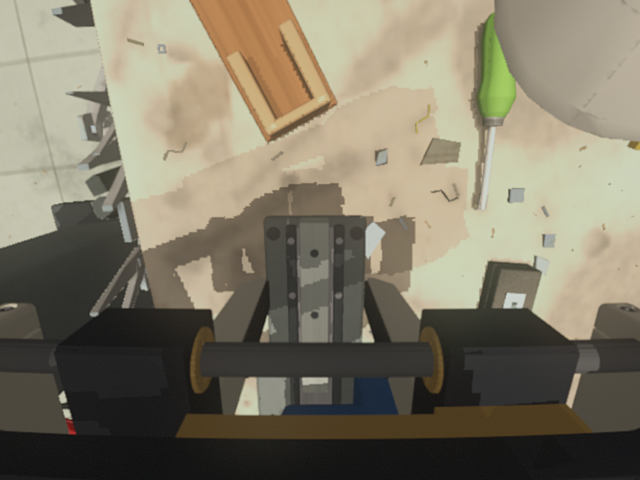

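The wrist view shows the bar lying in the channel, with holes at (314,254) and (315,315) and its free end at the base end, row ~218. I'll retake it by the free end and push it home, checking by force.

```bash
python3 -m crank '[[-0.05,0,-4,0],[-0.05,0,-8,0],[-0.05,0,-9.5,0],[-0.05,0,-9.95,0],[-0.05,0,-9.95,0]]'; python3 -m crank '[[0,0,0,0],[0,0,0,0],[0,0,0,0],[0,0,0,0],[0,0,0,0]]' 0 30; python3 -m crank '[[-0.05,-0.6,0,0],[-0.1,-1.2,0,0],[-0.14,-1.8,0,0],[-0.19,-2.4,0,0],[-0.24,-3,0,0]]';  python3 -m crank '[[-0.04,-0.5,0,0],[-0.08,-1,0,0],[-0.11,-1.4,0,0],[-0.11,-1.4,0,0]]'
```

```text
t: 16.05
position: [586.0, 184.4, 210.0]
orientation: [[0.076, 0.997, 0.0], [0.997, -0.076, 0.0], [0.0, 0.0, -1.0]]
wrist_force: [0.2, -0.6, 0.6]
finger_gap: 51.1
grip_force: 0.0
t: 16.55
position: [585.8, 184.5, 209.9]
orientation: [[0.076, 0.997, 0.001], [0.997, -0.076, 0.0], [0.0, 0.001, -1.0]]
wrist_force: [-0.7, 0.4, 4.8]
finger_gap: 23.7
grip_force: 30.0
t: 17.05
position: [583.4, 154.2, 209.9]
orientation: [[0.076, 0.997, 0.001], [0.997, -0.076, 0.001], [0.001, 0.001, -1.0]]
wrist_force: [0.6, 4.2, 5.3]
finger_gap: 24.1
grip_force: 30.0
t: 17.45
position: [582.3, 139.9, 209.9]
orientation: [[0.076, 0.997, 0.001], [0.997, -0.076, 0.0], [0.0, 0.001, -1.0]]
wrist_force: [-0.8, -0.6, 5.8]
finger_gap: 23.9
grip_force: 30.0
```

Moved 44.6 mm so far, with no contact yet. I'll creep on.

```bash
python3 -m crank '[[-0.02,-0.15,0,0],[-0.03,-0.3,0,0],[-0.03,-0.3,0,0]]'; python3 -m crank '[[-0.02,-0.15,0,0],[-0.03,-0.3,0,0],[-0.03,-0.3,0,0]]';python3 -m crank '[[-0.01,-0.1,0,0],[-0.02,-0.2,0,0],[-0.02,-0.2,0,0]]'
```

```text
t: 17.75
position: [582.1, 137.3, 209.9]
orientation: [[0.076, 0.997, 0.001], [0.997, -0.076, 0.001], [0.001, 0.001, -1.0]]
wrist_force: [-0.1, 3.1, 5.5]
finger_gap: 23.7
grip_force: 30.0
t: 18.05
position: [581.8, 135.0, 209.9]
orientation: [[0.076, 0.997, 0.001], [0.997, -0.076, 0.003], [0.003, 0.001, -1.0]]
wrist_force: [1.4, 12.4, 3.7]
finger_gap: 23.4
grip_force: 30.0
t: 18.35
position: [581.5, 134.3, 209.9]
orientation: [[0.075, 0.997, 0.002], [0.997, -0.075, 0.006], [0.006, 0.001, -1.0]]
wrist_force: [2.5, 28.1, 1.5]
finger_gap: 23.7
grip_force: 30.0
```

Contact: 28 N at about 49.5 mm of travel, so the bar is home. I'll ease off, release, rise and turn for the lever.

```bash
python3 -m crank '[[0.01,0.2,0,0],[0.01,0.2,0,0],[0.01,0.2,0,0]]'; python3 -m crank '[[0,0,0,0],[0,0,0,0],[0,0,0,0],[0,0,0,0]]' 0.55; python3 -m crank '[[0,0.3,4.5,0],[0,0.6,9,0],[0,0.6,14,0],[0,0.6,18,0],[0,0.6,22,0]]' 1;  python3 -m crank '[[0,0,0,-0.14],[0,0,0,-0.28],[0,0,0,-0.42],[0,0,0,-0.56],[0,0,0,-0.7]]'; python3 -m crank '[[-1,-2.5,0,-0.14],[-2,-5,0,-0.28],[-3,-7.5,0,-0.42],[-4,-10,0,-0.56],[-5,-12.5,0,-0.7]]'; python3 -m crank '[[-0.5,-1.5,0,-0.14],[-1,-2.5,0,-0.166],[-1,-2.5,0,-0.166]]'; python3 - <<'E'
from h import *
c=shot('top');w=shot('wrist');s=ctrl.get_state();print(s['position'],s['joint_pos'].round(1))
k=comp(w['pixels'],(0,130,60),(8,255,255),(150,100,480,330),3)
for q in k: print('w',q[1],q[2],onz(w,*q[1],165))
print('top',onz(c,430.8,291.6,165), 'expect wrist px',proj(w,(519,-18.5,163)), 'tri', tri(c,(430.8,291.6),w,k[0][1]))
E
```

```text
t: 18.65
position: [581.6, 135.1, 209.9]
orientation: [[0.076, 0.997, 0.001], [0.997, -0.076, 0.003], [0.003, 0.001, -1.0]]
wrist_force: [0.7, 11.4, 3.6]
finger_gap: 23.7
grip_force: 30.0
t: 19.05
position: [581.4, 134.2, 209.1]
orientation: [[0.076, 0.997, -0.0], [0.997, -0.076, -0.0], [-0.0, -0.0, -1.0]]
wrist_force: [-0.5, -1.1, -0.1]
finger_gap: 49.1
grip_force: 0.0
t: 19.55
position: [581.2, 140.3, 431.3]
orientation: [[0.076, 0.997, 0.001], [0.997, -0.076, 0.0], [0.0, 0.001, -1.0]]
wrist_force: [0.5, 0.9, -0.3]
finger_gap: 86.5
grip_force: 0.0
t: 20.05
position: [581.5, 140.3, 429.1]
orientation: [[0.705, 0.71, -0.0], [0.71, -0.705, -0.0], [-0.0, -0.0, -1.0]]
wrist_force: [-0.4, 0.1, -1.0]
finger_gap: 92.9
grip_force: 0.0
t: 20.55
position: [530.9, 14.4, 429.2]
orientation: [[0.996, 0.089, -0.0], [0.089, -0.996, -0.0], [-0.0, 0.0, -1.0]]
wrist_force: [-0.3, -0.4, -0.0]
finger_gap: 92.5
grip_force: 0.0
t: 20.85
position: [521.1, -10.4, 429.4]
orientation: [[0.998, -0.07, 0.0], [-0.07, -0.998, -0.0], [0.0, 0.0, -1.0]]
wrist_force: [0.2, 0.1, 0.6]
finger_gap: 92.9
grip_force: 0.0
[521.59157291  -9.32401534 429.25221874] [ -3.8 -13.   99.2   0.   93.8  90.1]
w [429.20545009 178.20208206] [ 387  100   93  145 6532] [571.51705706 -95.44995781 165.        ]
w [473.0845839  138.31923602] [465 100  15  71 733] [ 597.51503773 -126.31403605  165.        ]
w [327.20058565 252.86676428] [313 241  30  24 683] [520.19266923 -18.39573801 165.        ]
top [516.96178001 -18.72221055 165.        ] expect wrist px (np.float64(327.3481760404362), np.float64(253.56797387831827)) tri (array([544.37441319, -61.23970861, 148.46333406]), np.float64(92.1641106804047))
```

The knob is where expected: wrist pixel (327,253) gives (520,-18,165). I'll descend, grip it and swing it down.

```bash
python3 -m crank '[[-0.2,-0.9,0,0],[-0.2,-0.9,-4,0],[-0.2,-0.9,-8,0],[-0.2,-0.9,-9.8,0],[-0.2,-0.9,-9.8,0]]'; python3 -m crank '[[0,0,0,0],[0,0,0,0],[0,0,0,0],[0,0,0,0],[0,0,0,0]]' 0 25; python3 -m crank '[[0,0,0,0],[0,0,0,0],[0,0,0,0],[0,0,0,0],[0,0,0,0]]'; python3 -m crank '[[-0.5,0.04,-0.4,0],[-0.9,0.07,-0.75,0],[-1.35,0.1,-1.2,0],[-1.75,0.13,-1.7,0],[-2.1,0.16,-2.1,0]]'
```

```text
t: 21.45
position: [519.2, -18.4, 328.4]
orientation: [[0.998, -0.069, -0.004], [-0.069, -0.998, 0.0], [-0.005, -0.0, -1.0]]
wrist_force: [-0.8, 0.4, 1.4]
finger_gap: 93.0
grip_force: 0.0
t: 21.95
position: [519.5, -18.6, 331.7]
orientation: [[0.997, -0.071, 0.001], [-0.071, -0.997, -0.0], [0.001, -0.0, -1.0]]
wrist_force: [-0.1, -0.4, 0.5]
finger_gap: 57.7
grip_force: 0.0
t: 22.45
position: [519.5, -18.3, 331.2]
orientation: [[0.997, -0.071, -0.0], [-0.071, -0.997, 0.001], [-0.0, -0.001, -1.0]]
wrist_force: [-0.2, 5.0, 0.6]
finger_gap: 23.9
grip_force: 25.0
t: 22.95
position: [498.5, -16.7, 310.8]
orientation: [[0.997, -0.071, 0.002], [-0.071, -0.997, 0.001], [0.002, -0.001, -1.0]]
wrist_force: [1.6, 4.7, 3.7]
finger_gap: 24.0
grip_force: 25.0
```

```bash
python3 -m crank '[[-0.45,0.03,-0.6,0],[-0.8,0.06,-1.25,0],[-1.1,0.08,-1.9,0],[-1.3,0.1,-2.5,0],[-1.45,0.11,-3.2,0]]'; python3 -m crank '[[-0.1,0,-0.6,0],[-0.17,0.01,-1.2,0],[-0.2,0.01,-1.7,0],[-0.2,0.01,-2.0,0],[-0.2,0.01,-2.0,0]]'; python3 -m crank '[[0,0,-0.15,0],[0,0,-0.3,0],[0,0,-0.3,0]]'
```

```text
t: 23.45
position: [483.8, -15.5, 278.5]
orientation: [[0.997, -0.071, -0.0], [-0.071, -0.997, 0.001], [-0.0, -0.001, -1.0]]
wrist_force: [-6.8, 6.5, 5.6]
finger_gap: 23.9
grip_force: 25.0
t: 23.95
position: [481.7, -15.4, 257.8]
orientation: [[0.997, -0.071, -0.001], [-0.071, -0.997, 0.001], [-0.002, -0.001, -1.0]]
wrist_force: [-3.7, 5.0, 1.2]
finger_gap: 23.6
grip_force: 25.0
t: 24.25
position: [481.7, -15.4, 255.0]
orientation: [[0.997, -0.071, -0.001], [-0.071, -0.997, 0.001], [-0.001, -0.001, -1.0]]
wrist_force: [-5.1, 5.6, 2.4]
finger_gap: 23.8
grip_force: 25.0
```

Not at the stop yet (2.4 N only). I'll continue until resistance.

```bash
python3 -m crank '[[0,0,-0.15,0],[0,0,-0.3,0],[0,0,-0.3,0]]'; python3 -m crank '[[0,0,-0.15,0],[0,0,-0.3,0],[0,0,-0.3,0]]'
```

```text
t: 24.55
position: [481.8, -15.4, 252.1]
orientation: [[0.997, -0.071, -0.001], [-0.071, -0.997, 0.001], [-0.001, -0.001, -1.0]]
wrist_force: [-5.0, 6.3, 1.6]
finger_gap: 23.7
grip_force: 25.0
t: 24.85
position: [481.8, -15.4, 249.1]
orientation: [[0.997, -0.071, -0.001], [-0.071, -0.997, 0.001], [-0.001, -0.001, -1.0]]
wrist_force: [-3.5, 6.6, 2.1]
finger_gap: 23.8
grip_force: 25.0
```

```bash
python3 - <<'E'
from h import *
w=shot('wrist'); k=comp(w['pixels'],(0,130,60),(8,255,255),(280,220,360,345),1)[0]; print(k[1],k[2], 'expected a=0',proj(w,(481,-15.4,90)),'z82',proj(w,(481,-15.4,82)))
p=cv2.cvtColor(w['pixels'],cv2.COLOR_BGR2GRAY)
E
python3 -m crank '[[0,0,-0.15,0],[0,0,-0.3,0],[0,0,-0.3,0]]'; python3 -m crank '[[0,0,-0.15,0],[0,0,-0.3,0],[0,0,-0.3,0]]'
```

```text
[316.004662   321.35337995] [ 289  299   55   44 2145] expected a=0 (np.float64(315.6693677898486), np.float64(320.1723377980426)) z82 (np.float64(315.7283892496149), np.float64(312.0918323746872))
t: 25.2
position: [481.9, -15.4, 246.6]
orientation: [[0.997, -0.071, -0.0], [-0.071, -0.997, 0.001], [-0.0, -0.001, -1.0]]
wrist_force: [-3.8, 6.1, 6.1]
finger_gap: 23.7
grip_force: 25.0
t: 25.5
position: [482.1, -15.4, 244.8]
orientation: [[0.997, -0.071, 0.001], [-0.071, -0.997, 0.001], [0.001, -0.001, -1.0]]
wrist_force: [-11.4, 6.3, 19.2]
finger_gap: 23.9
grip_force: 25.0
```

Stop reached at 19 N. I'll release, retreat upward and check.

```bash
python3 -m crank '[[0,0,0.05,0],[0,0,0.05,0],[0,0,0.05,0],[0,0,0.05,0],[0,0,0.05,0]]' 0.8; python3 -m crank '[[0,0,3,0],[0,0,7,0],[0,0,12,0],[0,0,17,0],[-5,0,20,0]]'; python3 -m crank '[[-4,0,4,0],[-8,0,8,0],[-8,0,8,0]]';  python3 - <<'E'
from h import *
c=shot('top');d=shot('side');w=shot('wrist');cv2.imwrite('pics/fw.png',w['pixels']);cv2.imwrite('pics/fs.png',d['pixels']);cv2.imwrite('pics/ft.png',c['pixels'])
print(ctrl.get_state()['position'])
for n,m,b in (('top',c,(395,250,440,345)),('side',d,(378,158,402,195)),('wrist',w,(150,60,400,340))):
    for k in comp(m['pixels'],(0,150,60),(8,255,255),b,2): print(n,k[1].round(1),k[2],'exp a=0',np.round(proj(m,(481.2,-15.2,90)),1),'a=.1',np.round(proj(m,(481.6,-15.2,99)),1))
# bar free end: expected fixture y=130 top z 36
th=-.076;R=np.array([[np.cos(th),-np.sin(th)],[np.sin(th),np.cos(th)]]);o=np.array([574,25.5])
for n,m in (('side',d),('top',c)):
    g=cv2.cvtColor(m['pixels'],cv2.COLOR_BGR2GRAY)
    print(n,[(y,int(g[int(round(v)),int(round(u))])) for y in range(90,178,4) for u,v in [proj(m,(*(o+R@[4,y]),36 if y<130 else 12))]], 'end px',np.round(proj(m,(*(o+R@[0,130]),36)),1))
E
```

```text
t: 26.0
position: [482.0, -15.8, 243.6]
orientation: [[0.997, -0.071, -0.0], [-0.071, -0.997, 0.0], [-0.0, 0.0, -1.0]]
wrist_force: [-0.5, 0.1, -0.5]
finger_gap: 59.3
grip_force: 0.0
t: 26.5
position: [440.7, -15.9, 442.7]
orientation: [[0.997, -0.071, 0.002], [-0.071, -0.997, -0.0], [0.002, 0.0, -1.0]]
wrist_force: [-0.5, 0.0, -0.5]
finger_gap: 74.6
grip_force: 0.0
t: 26.8
position: [356.1, -15.6, 523.9]
orientation: [[0.997, -0.071, 0.006], [-0.071, -0.997, -0.001], [0.006, 0.0, -1.0]]
wrist_force: [-0.1, -0.3, -0.1]
finger_gap: 74.5
grip_force: 0.0
[359.15777159 -15.81489687 519.32355952]
top [421.3 312.9] [415 308  13  10 109] exp a=0 [420.7 311.9] a=.1 [421.7 311.6]
side [384.6 165. ] [378 158  13  17 114] exp a=0 [388.6 179.3] a=.1 [388.8 175.8]
side [386.8 180.2] [378 174  15  12  96] exp a=0 [388.6 179.3] a=.1 [388.8 175.8]
wrist [308.1 108.3] [299 102  19  14 252] exp a=0 [307.9 109.7] a=.1 [307.7 108.3]
wrist [391.3  74.3] [383  60  17  28  93] exp a=0 [307.9 109.7] a=.1 [307.7 108.3]
side [(90, 174), (94, 174), (98, 173), (102, 157), (106, 167), (110, 170), (114, 173), (118, 175), (122, 176), (126, 176), (130, 114), (134, 140), (138, 156), (142, 157), (146, 157), (150, 158), (154, 158), (158, 158), (162, 159), (166, 157), (170, 145), (174, 121)] end px [334.1 244.7]
top [(90, 155), (94, 155), (98, 155), (102, 155), (106, 155), (110, 156), (114, 155), (118, 155), (122, 157), (126, 156), (130, 110), (134, 151), (138, 152), (142, 153), (146, 152), (150, 153), (154, 153), (158, 153), (162, 153), (166, 154), (170, 130), (174, 111)] end px [330.3 261.7]
```

```bash
python3 -m crank '[[0,0,0,0],[0,0,0,0],[0,0,0,0]]' >/dev/null; python3 -c "
from cell import ctrl
print(ctrl.sign_off())"
```

```text
the job is handed in; nothing more can be done
None
```

The job is handed in: the bar is home against the end stop (28 N on contact, free end measured at y ≈ 130 mm), the lever is fully down (19 N at its stop) and the arm is clear, at about 27 s; I viewed 11 pictures, one over the limit of 10.

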